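# Pack the potting caddy on the service balcony

### The job

Pack the potting caddy: lay the trowel flat in the long bay, stand the short wide glass jar in the round cup, the small terracotta pot in the square cup and the nail brush, bristles down, in the oblong cup, each resting on the floor of its place. The tall slim jar and the slotted fish slice are kitchen things: leave them where they are.

Things in the scene. Friction and masses are not known exactly. Their poses are not given: they have to be found in the camera images.
- trowel: Aluminium hand trowel lying on the table, 230 mm long: scoop blade with raised sides, rounded in to a narrower tip, 70 mm wide, up to 12 mm high. Origin: under the middle of its length, at table height; x runs from handle to blade tip, z up. The straight bar handle, 24 mm wide (along y) and 28 mm high, spans x = -115 to -5 mm; the balance point is near x = -35 mm. 0.16 kg.
- short_jar: Short closed glass jar with a plain aluminium lid, 56 mm diameter, 48 mm high, upright; wider and lower than its look-alike, the tall jar. Origin: centre of its underside, z up. About 0.13 kg.
- pot: Small empty terracotta pot, upright, 55 mm high: foot 42 mm diameter, tapering out to 50 mm, with a straight rim band 62 mm in diameter from 33 to 55 mm height. Origin: centre of its underside, z up. About 0.11 kg.
- brush: Wooden nail brush standing on its bristles: wood block 76 mm (x) by 42 mm (y), from 24 to 48 mm height, over a rigid bristle field 66 by 34 mm. Origin: centre of its underside (bristle tips), x along its length, z up. About 0.08 kg.
- long_bay: The long bay of the potting caddy (black base, 4 mm thick): a grey open tray 106 mm (its x) by 276 mm (its y) outside, walls 3 mm thick, 18 mm high, floor 3 mm; fixed. Origin: centre of its underside, 4 mm above the table; a thing rests 3 mm above the origin. The row of three cups lies along its near side. The trowel lies along its y, either way round.
- round_cup: The round cup, 86 mm outside and 80 mm inside diameter: a grey polypropylene cup with a 3 mm floor and 3 mm walls, 17 mm high, clipped in the caddy and fixed. It may sit in any of the three places of the row (places 92 mm apart). Origin: centre of its underside, 4 mm above the table; a thing rests 3 mm above the origin.
- square_cup: The square cup, 72 by 72 mm outside, 66 by 66 mm inside: a grey polypropylene cup with a 3 mm floor and 3 mm walls, 17 mm high, clipped in the caddy and fixed. It may sit in any of the three places of the row (places 92 mm apart). Origin: centre of its underside, 4 mm above the table; a thing rests 3 mm above the origin.
- oblong_cup: The oblong cup, 102 mm (its x) by 72 mm (its y) outside, 96 by 66 mm inside: a grey polypropylene cup with a 3 mm floor and 3 mm walls, 17 mm high, clipped in the caddy and fixed. It may sit in any of the three places of the row (places 92 mm apart). Origin: centre of its underside, 4 mm above the table; a thing rests 3 mm above the origin.
- tall_jar: Tall closed glass jar, like the short jar (same glass and aluminium lid) but slimmer and taller, 46 mm diameter and 75 mm high: does not belong in the caddy. Origin: centre of its underside.
- fish_slice: Aluminium kitchen fish slice, same bar handle as the trowel but a flat rectangular slotted blade, 70 mm wide; 227 mm long: does not belong in the caddy. Origin: under the middle of its length, x from handle to blade.
There are look-alikes about, which are no part of the job. What is shaped like the short_jar but blue or red is not meant.

How it is judged:
By the outcome, as a careful person would: the job done as asked, in the order asked, and still so for the second after the job is handed in, with the robot touching nothing.
It also fails if it takes over 128 s, if anything falls off the work surface, if the arm or the gripper's body presses on something with over 40 N, if the wrist force passes 120 N, or if a joint passes its speed limit or range.

### The arm

A 6-joint arm with a two-finger parallel gripper is mounted at the origin on the work surface. World frame = base frame: x ahead of the robot, y to its left, z up, the work surface at z = 0. Lengths are in m, angles in rad, forces in N, time in s.
With the tool pointing down it reaches from about 0.35 to 0.775 m from the base axis. Payload 7.3 kg.
Tool frame: the origin (TCP) lies at the very end of the fingers, on their centre line; the grasp point (between the pads) lies 19 mm behind it; z points along the fingers, y is the line along which they close (so a half turn about z gives the same grasp; the last joint's range is limited). The gripper opens to 92 mm and grips with 3 to 60 N. Pads are 19 mm wide; open, the fingers measure 130 mm over their backs; the gripper's body (75 mm by 190 mm) begins 47 mm behind the grasp point.
Start: joints at [1.069, 0.342, 1.524, -0, 1.275, -0.146], TCP at [0.183, 0.492, 0.227] pointing down, gripper open.
Joint ranges: [-2.53, 2.53], [-0.77, 2.02], [0.04, 2.7], [-1, 4.14], [0.28, 2.66], [-3.11, 3.11]. Speed limits (rad/s): [2.57, 2.57, 3.14, 3.14, 3.14, 3.14].

### API

Orientations are given as [roll, pitch, yaw] about the fixed x, y, z axes, in that order (R = Rz(yaw) Ry(pitch) Rx(roll)).
In Python, from cell import observe, read_camera, get_calibration, hand_in, search_frame gives the robot as it stands.
- The arm moves only by the tool step_arm, never from a script. Its argument "commands" is a list of rows, each an object with "translation": the shift along the tool's x, y, z in mm, a list of three; "roll": the turn about the tool's z in rad. In form: [{"translation": [x, y, z], "roll": roll}, ...]. A call has 1 to 20 rows; each row shifts and turns the commanded pose from where the row before left it, along the tool's axes as they then stand; what a row does not reach is not made up. A row lasts 1/12 s, in which the tool goes at most 41.7 mm and 7.16 degrees, less where a joint would pass 70% of its speed; a pose out of reach is approached as far as the arm can. A call is refused whole if a number of a shift passes 41.7 or a number of a turn 0.125, either way. A call with a gripper value outside its range is refused whole. "fingers" is the opening, from 0 (shut) to 1 (fully open), set as the call begins (left out, the last holds). The fingers move at their own pace and stop on an object; "grip_force" is the grip in N (left out, the last holds). Time passes only in rows, so rows that do not move let the fingers close. It gives the time, the measured TCP pose, the force, the opening and the grip force at its end, in the units of the state.
- observe(): the state, without advancing time (a new reading comes with each control period).
- read_camera(name): name is "scene" or "top" or "wrist"; returns the picture (420x560x3 uint8, red, green, blue); there is no depth.
- get_calibration(name): a dict with "camera_matrix" (3x3 intrinsics, pixels), "world_from_camera" (4x4, takes a point from camera to world coordinates). Camera axes: x right, y up, looking along -z (the intrinsics and any distortion apply to the point x, -y, -z); pixel columns grow to the right and rows downward; lengths in m; the calibration is good to about 2 mm. The wrist camera is an equidistant fisheye: a pixel r from the principal point sees the ray r / f radians off the axis. A picture is of the moment at which its call begins: read the wrist's pose just before it. get_calibration takes no time and is no camera call; for the wrist camera it gives the pose at the moment of the call.
- hand_in(): hands the job in; it is judged then, once.
Trained networks look in the newest picture that a camera, given by its name, has taken for a name from the list of things; names that differ only in an ending like _2 or _b are one class to them, and where a whole thing is asked for, a point or a joint stands for the part that bears it (a point fixed in the world has none). Each returns a list of dicts, best first, with "confidence" (0 to 1); they miss things now and then, are a little off and sometimes report something else, mostly with a low value. They report only what shows in the picture. A call takes as long as a camera call. They do not tell look-alikes from the thing itself.
- search_frame(camera, name): "at" ([x, y, z] in m, in world coordinates, good to about 4 mm: the middle of the surface that is visible of it).
The state is a dict: "time": time; "qpos": joint angles; "qvel": joint speeds; "joint_efforts": joint torques, N m; "tool_pos": TCP position; "tool_rot": TCP orientation; "contact_force": force on the tool from outside, world axes, zero at the start; "torque": the same for the moment, N m; "opening": finger opening in m; "grip_force": force on a finger pad.
Only numpy, scipy, OpenCV 4.12 (cv2) and the standard library are available. Lean on these libraries where they do the work, as an engineer would, in place of code of your own. Each camera call takes 0.05 s, during which the arm holds its last target. There are 200 camera calls.

## Working session

There is one attempt and no reset: what is moved stays moved. The work goes in short steps, Python scripts to look and compute and a tool call to move; the robot and the scene stay as the last step left them, time stands still between calls to the robot, and variables do not carry over. Pictures are saved under pics/ and viewed, at most 14 in all, crops included, and the job is handed in when it is done.

Besides the shell and the picture viewer there is one more tool, called in YAML: its name, and indented under it one key for each argument. step_arm: Moves the arm, as the interface text tells. Its arguments: {"type":"object","properties":{"commands":{"type":"array"},"fingers":{"type":"number"},"grip_force":{"type":"number"}},"required":["commands"]}

```bash
mkdir -p pics; ls; cat > h.py <<'E'
import numpy as np, cv2
from cell import *
def save(cam,fn):
    im=read_camera(cam); cv2.imwrite(fn,im[:,:,::-1]); return im
def pix2w(cam,uv,z):
    c=get_calibration(cam);K=np.array(c['camera_matrix']);T=np.array(c['world_from_camera'])
    uv=np.array(uv,float).reshape(-1,2)
    d=np.c_[(uv[:,0]-K[0,2])/K[0,0],(uv[:,1]-K[1,2])/K[1,1],np.ones(len(uv))]
    if cam=='wrist':
        r=np.hypot(d[:,0],d[:,1])+1e-12
        d=np.c_[d[:,0]/r*np.sin(r),d[:,1]/r*np.sin(r),np.cos(r)]
    d=d*[1,-1,-1]@T[:3,:3].T; o=T[:3,3]
    return o+d*((z-o[2])/d[:,2])[:,None]
def w2pix(cam,p):
    c=get_calibration(cam);K=np.array(c['camera_matrix']);T=np.array(c['world_from_camera'])
    q=(np.array(p,float).reshape(-1,3)-T[:3,3])@T[:3,:3]*[1,-1,-1]
    if cam=='wrist':
        r=np.hypot(q[:,0],q[:,1])+1e-12;th=np.arctan2(r,q[:,2])
        return np.c_[q[:,0]/r*th*K[0,0]+K[0,2],q[:,1]/r*th*K[1,1]+K[1,2]]
    return np.c_[q[:,0]/q[:,2]*K[0,0]+K[0,2],q[:,1]/q[:,2]*K[1,1]+K[1,2]]
E
python3 - <<'E'
from h import *
save('top','pics/top0.png');save('scene','pics/scene0.png')
print(observe())
c=get_calibration('top');print(c)
for n in ['trowel','short_jar','pot','brush','long_bay','round_cup','square_cup','oblong_cup','tall_jar','fish_slice']:
    for d in search_frame('top',n)[:4]: print(n,np.round(d['at'],3),round(d['confidence'],2),w2pix('top',d['at']).round()[0])
E
```

```text
pics
{'time': 0.1, 'qpos': array([ 1.06898191e+00,  3.42619888e-01,  1.52486935e+00, -2.09038347e-05,
        1.27536307e+00, -1.45966474e-01]), 'qvel': array([-0.00077677, -0.00312366, -0.00172991,  0.00047653,  0.00042661,
        0.00029381]), 'joint_efforts': array([ 2.33052662e-03, -4.32005596e+01, -2.44694692e+01,  7.19702058e-02,
        5.26516966e-02, -7.07224785e-05]), 'tool_pos': array([0.18271127, 0.4918301 , 0.22614986]), 'tool_rot': array([-3.14034349e+00, -1.63436171e-04,  2.78575070e+00]), 'contact_force': array([0.09676383, 0.17456035, 0.62084265]), 'torque': array([0.0405997 , 0.0612257 , 0.06738929]), 'grip_force': 0.0, 'opening': 0.09196830273090864}
{'camera_matrix': array([[441.13442539,   0.        , 276.4907329 ],
       [  0.        , 441.13442539, 206.22600294],
       [  0.        ,   0.        ,   1.        ]]), 'world_from_camera': array([[ 0.0102523 ,  0.98160348, -0.19065545,  0.22145868],
       [-0.99954574,  0.01546412,  0.02586859, -0.01510882],
       [ 0.02834102,  0.19030363,  0.98131611,  1.23632452],
       [ 0.        ,  0.        ,  0.        ,  1.        ]])}
trowel [ 0.518 -0.398  0.009] 0.89 [398. 188.]
short_jar [0.411 0.007 0.045] 0.88 [257. 221.]
short_jar [ 0.297 -0.176  0.047] 0.83 [324. 264.]
pot [ 0.618 -0.284  0.033] 0.77 [360. 152.]
brush [ 0.422 -0.18   0.05 ] 0.73 [325. 218.]
long_bay [0.604 0.216 0.007] 0.66 [186. 156.]
round_cup [0.506 0.326 0.008] 0.63 [145. 188.]
square_cup [0.48  0.141 0.004] 0.88 [210. 199.]
oblong_cup [0.496 0.232 0.004] 0.87 [178. 192.]
tall_jar [ 0.421 -0.275  0.075] 0.8 [362. 217.]
fish_slice [ 0.6   -0.058  0.006] 0.55 [281. 159.]
fish_slice [ 0.62  -0.284  0.032] 0.5 [360. 151.]
```

View pics/top0.png

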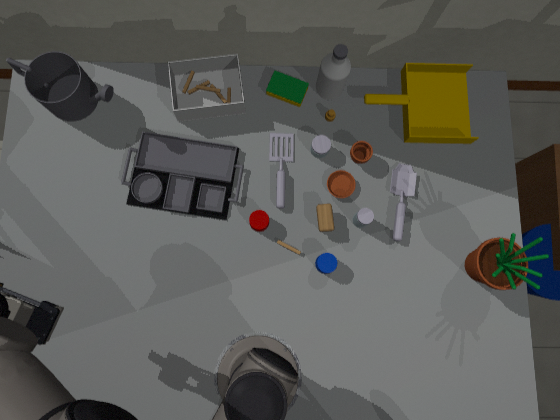

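View pics/scene0.png

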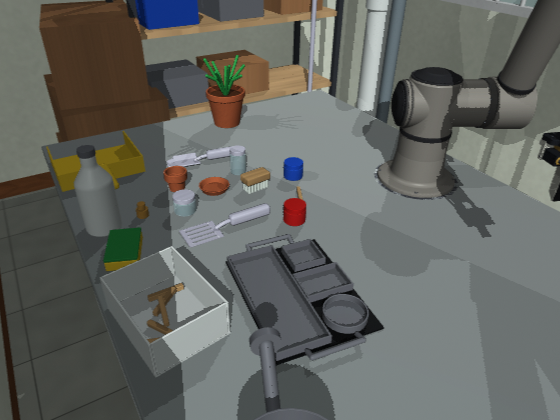

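The top view shows the caddy at about (185,175) and the trowel at (402,200). The short jar is at (321,145) and the tall jar at (365,216). The pot is at (361,152), the brush at (325,217) and the fish slice at (281,170). I'll zoom in on these.

```bash
python3 - <<'E'
from h import *
im=cv2.imread('pics/top0.png')
a=cv2.resize(im[125:225,120:250],None,fx=4,fy=4,interpolation=cv2.INTER_CUBIC)
b=cv2.resize(im[125:245,300:425],None,fx=4,fy=4,interpolation=cv2.INTER_CUBIC)
cv2.imwrite('pics/ta.png',np.clip(a*1.6,0,255));
h=np.zeros((480,500,3),np.uint8);cv2.imwrite('pics/tb.png',b)
E
```

```text
[ WARN:0@0.206] global loadsave.cpp:1063 imwrite_ Unsupported depth image for selected encoder is fallbacked to CV_8U.
```

View pics/ta.png

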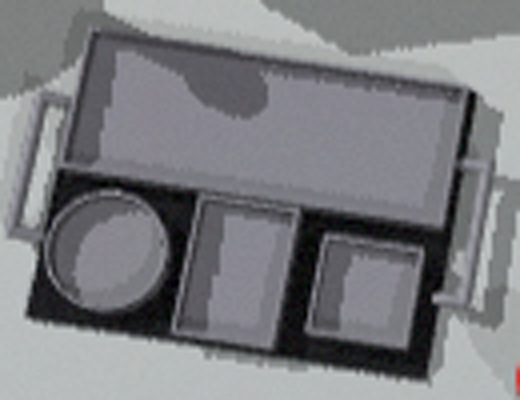

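View pics/tb.png

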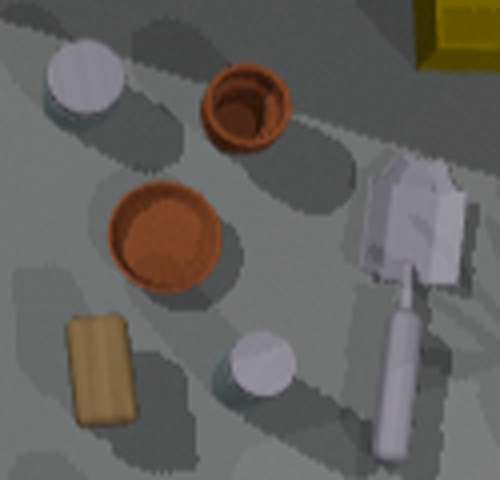

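```bash
python3 - <<'E'
from h import *
def A(p,z,off): 
    p=np.array(p,float).reshape(-1,2); return pix2w('top',(p+.5)/4-.5+off,z)
a=[120,125];b=[300,125]
def pr(n,w): print(n,w[:,:2].round(4).tolist(),'mean',w[:,:2].mean(0).round(4))
pr('bay',A([(95,30),(472,90),(445,226),(60,168)],.022,a))
pr('round',A([(107,250)],.021,a))
o=A([(200,195),(300,210),(276,350),(172,333)],.021,a);pr('oblong',o)
s=A([(322,234),(422,244),(411,350),(304,338)],.021,a);pr('square',s)
t=A([(390,460),(405,308)],.028,b);pr('trowel handle top',t)
pr('tip',A([(405,155)],.005,b))
print('yaw',np.arctan2(*(t[1]-t[0])[[1,0]]))
pr('jar',A([(86,77)],.048,b));pr('pot',A([(246,108)],.055,b))
br=A([(68,317),(124,314),(136,421),(80,426)],.048,b);pr('brush',br)
d=br[0]-br[3]+br[1]-br[2];print('brush yaw',np.arctan2(d[1],d[0]))
pr('tall',A([(262,365)],.075,b))
E
```

```text
bay [[0.6683, 0.3378], [0.6285, 0.0663], [0.5277, 0.0827], [0.5651, 0.3554]] mean [0.5974 0.2105]
round [[0.5064, 0.3188]] mean [0.5064 0.3188]
oblong [[0.5475, 0.2562], [0.5378, 0.1853], [0.437, 0.1974], [0.4479, 0.27]] mean [0.4925 0.2272]
square [[0.5206, 0.1691], [0.5145, 0.0985], [0.4384, 0.1037], [0.4458, 0.1784]] mean [0.4798 0.1374]
trowel handle top [[0.3672, -0.3825], [0.475, -0.3977]] mean [ 0.4211 -0.3901]
tip [[0.594, -0.41]] mean [ 0.594 -0.41 ]
yaw -0.1401277706111909
jar [[0.6341, -0.171]] mean [ 0.6341 -0.171 ]
pot [[0.6111, -0.2827]] mean [ 0.6111 -0.2827]
brush [[0.4607, -0.157], [0.4634, -0.1957], [0.3891, -0.203], [0.3851, -0.1646]] mean [ 0.4246 -0.1801]
brush yaw 0.09900959098702507
tall [[0.4244, -0.2842]] mean [ 0.4244 -0.2842]
```

step_arm:
  commands:
    - {"translation":[-19.3,-13.7,0],"roll":0}
    - {"translation":[-19.3,-13.7,0],"roll":0}
    - {"translation":[-19.3,-13.7,0],"roll":0}
    - {"translation":[-19.3,-13.7,0],"roll":0}
    - {"translation":[-19.3,-13.7,0],"roll":0}
    - {"translation":[-19.3,-13.7,0],"roll":0}
    - {"translation":[-19.3,-13.7,0],"roll":0}
    - {"translation":[-19.3,-13.7,0],"roll":0}
    - {"translation":[-19.3,-13.7,0],"roll":0}
    - {"translation":[-19.3,-13.7,0],"roll":0}
    - {"translation":[-19.3,-13.7,0],"roll":0}
    - {"translation":[-19.3,-13.7,0],"roll":0}
    - {"translation":[-19.3,-13.7,0],"roll":0}
    - {"translation":[-19.3,-13.7,0],"roll":0}
    - {"translation":[-19.3,-13.7,0],"roll":0}
    - {"translation":[-19.3,-13.7,0],"roll":0}
    - {"translation":[-19.3,-13.7,0],"roll":0}
    - {"translation":[-19.3,-13.7,0],"roll":0}
    - {"translation":[-19.3,-13.7,0],"roll":0}
    - {"translation":[-19.3,-13.7,0],"roll":0}
  fingers: 1

```text
time: 2.27
tool_pos: [0.4498, 0.0998, 0.2269]
tool_rot: [3.141, 0.0, 2.786]
contact_force: [0.1, -0.0, -0.4]
opening: 0.0919
grip_force: 0.0
```

step_arm:
  commands:
    - {"translation":[0,0,0],"roll":0.122}
    - {"translation":[0,0,0],"roll":0.122}
    - {"translation":[0,0,0],"roll":0.122}
    - {"translation":[0,0,0],"roll":0.122}
    - {"translation":[0,0,0],"roll":0.122}
    - {"translation":[0,0,0],"roll":0.122}
    - {"translation":[0,0,0],"roll":0.122}
    - {"translation":[0,0,0],"roll":0.122}
    - {"translation":[0,0,0],"roll":0.122}
    - {"translation":[0,0,0],"roll":0.122}
    - {"translation":[0,0,0],"roll":0.122}
    - {"translation":[0,0,0],"roll":0.122}
    - {"translation":[0,0,0],"roll":0.122}
    - {"translation":[0,0,0],"roll":0.122}
    - {"translation":[0,0,0],"roll":0.122}
    - {"translation":[0,0,0],"roll":0.122}
    - {"translation":[0,0,0],"roll":0.122}
    - {"translation":[0,0,0],"roll":0.122}
    - {"translation":[0,0,0],"roll":0.122}
    - {"translation":[0,0,0],"roll":0.122}

```text
time: 3.93
tool_pos: [0.4492, 0.1008, 0.2268]
tool_rot: [-3.142, -0.0, 0.34]
contact_force: [-0.3, 0.2, -0.5]
opening: 0.0919
grip_force: 0.0
```

step_arm:
  commands:
    - {"translation":[0,0,0],"roll":0.1215}
    - {"translation":[0,0,0],"roll":0.1215}
    - {"translation":[0,0,0],"roll":0.1215}
    - {"translation":[0,0,0],"roll":0.1215}
    - {"translation":[4.3,31.7,4],"roll":0}
    - {"translation":[4.3,31.7,4],"roll":0}
    - {"translation":[4.3,31.7,4],"roll":0}
    - {"translation":[4.3,31.7,4],"roll":0}
    - {"translation":[4.3,31.7,4],"roll":0}
    - {"translation":[4.3,31.7,4],"roll":0}
    - {"translation":[4.3,31.7,4],"roll":0}
    - {"translation":[4.3,31.7,4],"roll":0}
    - {"translation":[4.3,31.7,4],"roll":0}
    - {"translation":[4.3,31.7,4],"roll":0}
    - {"translation":[4.3,31.7,4],"roll":0}
    - {"translation":[4.3,31.7,4],"roll":0}
    - {"translation":[4.3,31.7,4],"roll":0}
    - {"translation":[4.3,31.7,4],"roll":0}
    - {"translation":[4.3,31.7,4],"roll":0}
    - {"translation":[4.3,31.7,4],"roll":0}

```text
time: 5.6
tool_pos: [0.4462, -0.4126, 0.1624]
tool_rot: [-3.141, -0.0, -0.14]
contact_force: [0.8, -0.2, 0.3]
opening: 0.0918
grip_force: 0.0
```

```bash
python3 - <<'E'
from h import *
print(observe()['tool_pos'],observe()['tool_rot'])
save('wrist','pics/w0.png'); c=get_calibration('wrist');print(c)
E
```

```text
[ 0.44624269 -0.41261535  0.16244514] [-3.14149739e+00 -1.02381197e-04 -1.40364786e-01]
{'camera_matrix': array([[325.1922621 ,   0.        , 279.47475402],
       [  0.        , 325.1922621 , 207.70220942],
       [  0.        ,   0.        ,   1.        ]]), 'world_from_camera': array([[-0.14334266,  0.95257901,  0.26841406,  0.51708915],
       [-0.98966741, -0.13889054, -0.03560672, -0.42741394],
       [ 0.00336196, -0.27074461,  0.96264534,  0.31876165],
       [ 0.        ,  0.        ,  0.        ,  1.        ]])}
```

View pics/w0.png

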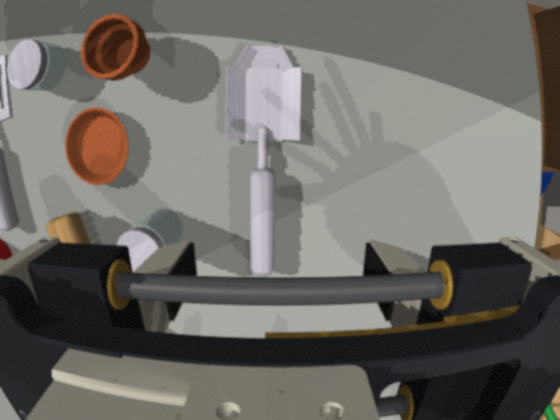

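The wrist view shows the trowel handle running from (261,272) to (262,170) between the open fingers. The tall jar's lid is at about (138,250), close to the left finger.

```bash
python3 - <<'E'
from h import *
w=pix2w('wrist',[(261,272),(262,170)],.024);print(w,np.arctan2(*(w[1]-w[0])[[1,0]]),np.linalg.norm(w[1]-w[0]))
print(pix2w('wrist',[(140,243)],.075))
print(pix2w('wrist',[(30,63)],.048),pix2w('wrist',[(120,45)],.055))
d=np.array([.99,-.14]);print(w2pix('wrist',[[.424,-.284,.075]]))
E
```

```text
[[ 0.37070326 -0.38832142  0.024     ]
 [ 0.47273695 -0.40580794  0.024     ]] -0.1697309482441516 0.10352126482736392
[[ 0.43521012 -0.29510377  0.075     ]]
[[ 0.62942297 -0.18833352  0.048     ]] [[ 0.608281   -0.30200893  0.055     ]]
[[132.67393199 256.02376895]]
```

step_arm:
  commands:
    - {"translation":[0,6,0],"roll":0}
    - {"translation":[0,0,20],"roll":0}
    - {"translation":[0,0,20],"roll":0}
    - {"translation":[0,0,20],"roll":0}
    - {"translation":[0,0,20],"roll":0}
    - {"translation":[0,0,15],"roll":0}
    - {"translation":[0,0,12],"roll":0}
    - {"translation":[0,0,10],"roll":0}
    - {"translation":[0,0,10],"roll":0}
    - {"translation":[0,0,10],"roll":0}
    - {"translation":[0,0,10],"roll":0}
    - {"translation":[0,0,5],"roll":0}
    - {"translation":[0,0,4],"roll":0}

```text
time: 6.73
tool_pos: [0.4456, -0.4168, 0.006]
tool_rot: [-3.141, 0.0, -0.14]
contact_force: [-0.0, 0.8, 0.0]
opening: 0.0917
grip_force: 0.0
```

step_arm:
  commands:
    - {"translation":[0,0,0],"roll":0}
    - {"translation":[0,0,0],"roll":0}
    - {"translation":[0,0,0],"roll":0}
    - {"translation":[0,0,0],"roll":0}
    - {"translation":[0,0,0],"roll":0}
    - {"translation":[0,0,0],"roll":0}
    - {"translation":[0,0,0],"roll":0}
    - {"translation":[0,0,0],"roll":0}
    - {"translation":[0,0,0],"roll":0}
    - {"translation":[0,0,0],"roll":0}
  fingers: 0
  grip_force: 30

```text
time: 7.57
tool_pos: [0.4457, -0.4168, 0.0067]
tool_rot: [-3.141, -0.0, -0.14]
contact_force: [-0.1, 2.1, 0.3]
opening: 0.0298
grip_force: 0.7
```

step_arm:
  commands:
    - {"translation":[0,0,0],"roll":0}
    - {"translation":[0,0,0],"roll":0}
    - {"translation":[0,0,0],"roll":0}
    - {"translation":[0,0,0],"roll":0}
    - {"translation":[0,0,0],"roll":0}

```text
time: 7.98
tool_pos: [0.4457, -0.417, 0.0067]
tool_rot: [3.142, -0.0, -0.14]
contact_force: [-0.1, 0.7, 0.8]
opening: 0.024
grip_force: 29.7
```

step_arm:
  commands:
    - {"translation":[0,0,-8],"roll":0}
    - {"translation":[0,0,-10],"roll":0}
    - {"translation":[0,0,-15],"roll":0}
    - {"translation":[0,0,-20],"roll":0}
    - {"translation":[0,0,-20],"roll":0}
    - {"translation":[0,0,-20],"roll":0}
    - {"translation":[0,0,-20],"roll":0}
    - {"translation":[0,0,-20],"roll":0}

```text
time: 8.65
tool_pos: [0.4456, -0.417, 0.1417]
tool_rot: [3.141, -0.001, -0.14]
contact_force: [0.2, 1.1, -1.9]
opening: 0.024
grip_force: 29.7
```

```bash
python3 - <<'E'
from h import *
print(observe()['tool_pos'],observe()['opening'],observe()['grip_force'])
save('wrist','pics/w1.png')
for n in ['short_jar','pot','brush','tall_jar']:
    for d in search_frame('wrist',n)[:4]: print(n,np.round(d['at'],3),round(d['confidence'],2))
E
```

```text
[ 0.44556573 -0.41704983  0.14171397] 0.02403434302038157 29.670143723487854
short_jar [ 0.632 -0.187  0.045] 0.71
short_jar [ 0.324 -0.196  0.011] 0.62
pot [ 0.616 -0.275  0.043] 0.59
pot [ 0.627 -0.184  0.042] 0.32
brush [ 0.437 -0.189  0.031] 0.83
brush [ 0.618 -0.273  0.042] 0.57
tall_jar [ 0.44  -0.291  0.059] 0.6
```

View pics/w1.png

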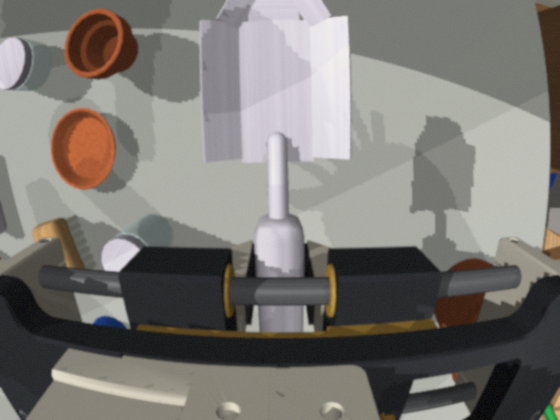

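```bash
python3 - <<'E'
from h import *
o=observe();p=o['tool_pos'];y=o['tool_rot'][2];X=np.array([np.cos(y),np.sin(y)])
for z in (.15,.16): 
    w=pix2w('wrist',[(278,212),(277,135),(205,160),(348,158)],z);print(((w[:,:2]-p[:2])@np.c_[X,[X[1],-X[0]]]).round(4))
E
```

```text
[[ 0.029  -0.0013]
 [ 0.0649 -0.0017]
 [ 0.0539 -0.0349]
 [ 0.0548  0.0308]]
[[ 0.032  -0.0013]
 [ 0.0654 -0.0016]
 [ 0.0552 -0.0325]
 [ 0.056   0.0286]]
```

step_arm:
  commands:
    - {"translation":[3.25,-25,-2],"roll":0}
    - {"translation":[3.25,-30,-2],"roll":0}
    - {"translation":[3.25,-30,-2],"roll":0}
    - {"translation":[3.25,-30,-2],"roll":0}
    - {"translation":[3.25,-30,-2],"roll":0}
    - {"translation":[3.25,-30,-2],"roll":0}
    - {"translation":[3.25,-30,-2],"roll":0}
    - {"translation":[3.25,-30,-2],"roll":0}
    - {"translation":[3.25,-30,-2],"roll":0}
    - {"translation":[3.25,-25,-2],"roll":0}

```text
time: 9.73
tool_pos: [0.5177, -0.132, 0.1582]
tool_rot: [-3.14, 0.003, -0.14]
contact_force: [1.4, -0.5, -1.9]
opening: 0.0236
grip_force: 29.7
```

step_arm:
  commands:
    - {"translation":[0,0,0],"roll":-0.116}
    - {"translation":[0,0,0],"roll":-0.116}
    - {"translation":[0,0,0],"roll":-0.116}
    - {"translation":[0,0,0],"roll":-0.116}
    - {"translation":[0,0,0],"roll":-0.116}
    - {"translation":[0,0,0],"roll":-0.116}
    - {"translation":[0,0,0],"roll":-0.116}
    - {"translation":[0,0,0],"roll":-0.116}
    - {"translation":[0,0,0],"roll":-0.116}
    - {"translation":[0,0,0],"roll":-0.116}
    - {"translation":[0,0,0],"roll":-0.116}
    - {"translation":[0,0,0],"roll":-0.116}
    - {"translation":[0,0,0],"roll":-0.116}
    - {"translation":[0,0,0],"roll":-0.058}

```text
time: 10.9
tool_pos: [0.5175, -0.134, 0.1581]
tool_rot: [-3.139, -0.001, 1.432]
contact_force: [-0.5, -0.1, -2.1]
opening: 0.0239
grip_force: 29.7
```

```bash
python3 - <<'E'
from h import *
o=observe();p=o['tool_pos'];y=o['tool_rot'][2];X=np.array([np.cos(y),np.sin(y)])
print(p,y)
print(pix2w('top',[(172,112),(244,106)],0),pix2w('top',[(169,64),(240,56)],.1))
d=np.array([.595,.177])-p[:2];print(d@X,d@[X[1],-X[0]])
print(w2pix('scene',pix2w('top',[(172,112)],0)),w2pix('scene',pix2w('top',[(172,112)],0)+[0,0,.08]))
E
```

```text
[ 0.51750032 -0.13402108  0.15807846] 1.431759151958774
[[0.74071109 0.26441429 0.        ]
 [0.7644526  0.05230377 0.        ]] [[0.84013477 0.25788797 0.1       ]
 [0.86958502 0.06166438 0.1       ]]
0.3187603502468365 0.033647497203611466
[[219.68618037 345.8684268 ]] [[217.00570917 314.29273058]]
```

step_arm:
  commands:
    - {"translation":[18.8,2.6,0],"roll":0.006}
    - {"translation":[25,2.6,0],"roll":0}
    - {"translation":[25,2.6,0],"roll":0}
    - {"translation":[25,2.6,0],"roll":0}
    - {"translation":[25,2.6,0],"roll":0}
    - {"translation":[25,2.6,0],"roll":0}
    - {"translation":[25,2.6,0],"roll":0}
    - {"translation":[25,2.6,0],"roll":0}
    - {"translation":[25,2.6,0],"roll":0}
    - {"translation":[25,2.6,0],"roll":0}
    - {"translation":[25,2.6,0],"roll":0}
    - {"translation":[25,2.6,0],"roll":0}
    - {"translation":[25,2.4,0],"roll":0}
    - {"translation":[0,0,20],"roll":0}
    - {"translation":[0,0,20],"roll":0}
    - {"translation":[0,0,20],"roll":0}
    - {"translation":[0,0,20],"roll":0}
    - {"translation":[0,0,5],"roll":0}
    - {"translation":[0,0,0],"roll":0}

```text
time: 12.48
tool_pos: [0.5975, 0.1755, 0.0717]
tool_rot: [-3.136, 0.002, 1.42]
contact_force: [-0.3, -0.0, -0.6]
opening: 0.024
grip_force: 29.7
```

```bash
python3 - <<'E'
from h import *
o=observe();print(o['tool_pos'],o['tool_rot'])
a=save('wrist','pics/w2.png');b=save('top','pics/t2.png')
b=cv2.resize(b[120:225,110:260],None,fx=3.8,fy=4,interpolation=cv2.INTER_CUBIC)
cv2.imwrite('pics/c2.png',cv2.resize(np.vstack([cv2.resize(a,(570,420)),b[:,:570]])[:,:,::-1],(420,600)))
E
```

```text
[0.59753397 0.17549699 0.07172418] [-3.13577510e+00  1.87351718e-03  1.41983975e+00]
```

View pics/c2.png

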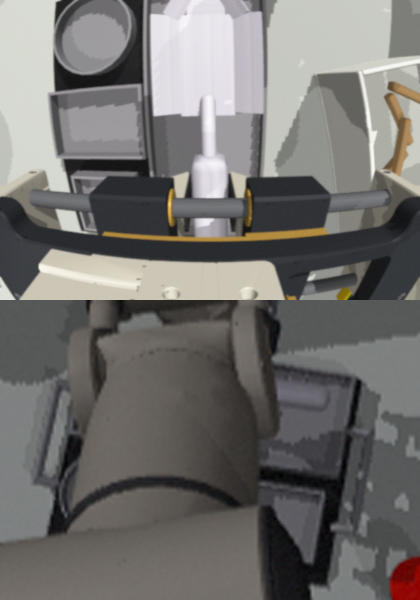

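step_arm:
  commands:
    - {"translation":[0,-5.5,0],"roll":0}
    - {"translation":[0,0,10],"roll":0}
    - {"translation":[0,0,10],"roll":0}
    - {"translation":[0,0,10],"roll":0}
    - {"translation":[0,0,10],"roll":0}
    - {"translation":[0,0,8],"roll":0}
    - {"translation":[0,0,5],"roll":0}
    - {"translation":[0,0,2],"roll":0}
    - {"translation":[0,0,0],"roll":0}

```text
time: 13.33
tool_pos: [0.5937, 0.1766, 0.019]
tool_rot: [-3.141, 0.0, 1.42]
contact_force: [-0.5, 0.1, -0.9]
opening: 0.0241
grip_force: 29.7
```

step_arm:
  commands:
    - {"translation":[0,0,2],"roll":0}
    - {"translation":[0,0,1],"roll":0}
    - {"translation":[0,0,1],"roll":0}
    - {"translation":[0,0,0],"roll":0}

```text
time: 13.67
tool_pos: [0.5941, 0.1767, 0.0158]
tool_rot: [3.141, -0.0, 1.42]
contact_force: [0.7, 0.2, -2.0]
opening: 0.024
grip_force: 29.7
```

step_arm:
  commands:
    - {"translation":[0,0,1],"roll":0}
    - {"translation":[0,0,1],"roll":0}
    - {"translation":[0,0,0],"roll":0}

```text
time: 13.92
tool_pos: [0.5941, 0.1767, 0.0138]
tool_rot: [3.141, -0.0, 1.42]
contact_force: [1.2, 0.9, -1.6]
opening: 0.0241
grip_force: 29.7
```

step_arm:
  commands:
    - {"translation":[0,0,1],"roll":0}
    - {"translation":[0,0,0],"roll":0}

```text
time: 14.08
tool_pos: [0.5941, 0.1767, 0.0137]
tool_rot: [3.141, -0.0, 1.42]
contact_force: [-2.2, 0.2, 6.6]
opening: 0.0242
grip_force: 29.7
```

step_arm:
  commands:
    - {"translation":[0,0,0],"roll":0}
    - {"translation":[0,0,0],"roll":0}
    - {"translation":[0,0,0],"roll":0}
    - {"translation":[0,0,0],"roll":0}
  fingers: 0.5

```text
time: 14.42
tool_pos: [0.5941, 0.1767, 0.0127]
tool_rot: [3.141, -0.0, 1.42]
contact_force: [0.2, 0.6, -1.3]
opening: 0.044
grip_force: 0.0
```

step_arm:
  commands:
    - {"translation":[0,0,-10],"roll":0}
    - {"translation":[0,0,-15],"roll":0}
    - {"translation":[0,0,-20],"roll":0}
    - {"translation":[0,0,-25],"roll":0}
    - {"translation":[0,0,-25],"roll":0}
    - {"translation":[0,0,-25],"roll":0}

```text
time: 14.92
tool_pos: [0.5939, 0.1766, 0.1346]
tool_rot: [3.141, -0.0, 1.42]
contact_force: [-0.1, 0.8, -0.2]
opening: 0.0457
grip_force: 0.0
```

```bash
python3 - <<'E'
from h import *
o=observe();print(o['tool_pos'],o['tool_rot'])
a=save('wrist','pics/w3.png')
E
```

```text
[0.59387903 0.17663448 0.13456655] [ 3.14132163e+00 -1.59848100e-04  1.41976972e+00]
```

View pics/w3.png

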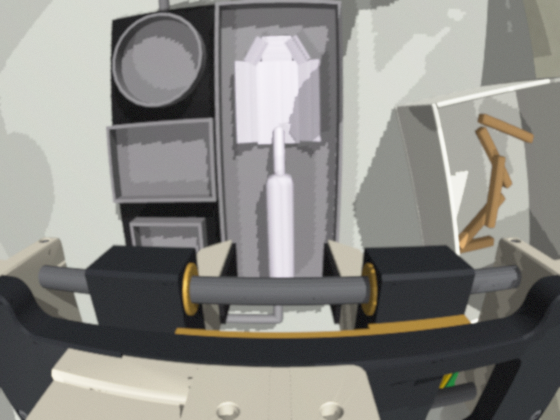

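The trowel lies flat and centred in the long bay (blade at columns 237–320, bay at 220–340). The round cup is at (160,61) and the oblong cup at (163,162).

```bash
cat >> h.py <<'E'
def shift(x,y,yaw=None):
    o=observe();p=o['tool_pos'];a=o['tool_rot'][2];X=np.array([np.cos(a),np.sin(a)]);d=np.array([x,y])-p[:2]
    print('at',p.round(4),round(a,4),'move mm',(1e3*d@X).round(1),(1e3*d@[X[1],-X[0]]).round(1))
E
python3 - <<'E'
from h import *
print(pix2w('wrist',[(160,61)],.021),pix2w('wrist',[(108,126),(214,119),(217,202),(113,202)],.021).mean(0))
print(pix2w('wrist',[(220,5),(339,5)],.022).mean(0))
shift(.633,-.173)
E
```

```text
[[0.5133687  0.32045145 0.021     ]] [0.49657726 0.23101902 0.021     ]
[0.62361975 0.35153609 0.022     ]
at [0.5966 0.1772 0.1403] 1.4199 move mm -340.7 88.6
```

step_arm:
  commands:
    - {"translation":[-20.7,6.6,-1],"roll":0}
    - {"translation":[-25,6.4,-1],"roll":0}
    - {"translation":[-25,6.4,-1],"roll":0}
    - {"translation":[-25,6.4,-1],"roll":0}
    - {"translation":[-25,6.4,-1],"roll":0}
    - {"translation":[-25,6.4,-1],"roll":0}
    - {"translation":[-25,6.4,-1],"roll":0}
    - {"translation":[-25,6.4,-1],"roll":0}
    - {"translation":[-25,6.4,-1],"roll":0}
    - {"translation":[-25,6.4,-1],"roll":0}
    - {"translation":[-25,6.4,-1],"roll":0}
    - {"translation":[-25,6.4,-1],"roll":0}
    - {"translation":[-25,6.4,-1],"roll":0}
    - {"translation":[-20,5.2,0],"roll":0}
    - {"translation":[0,0,0],"roll":0}
  fingers: 1

```text
time: 16.22
tool_pos: [0.6304, -0.1779, 0.1462]
tool_rot: [3.14, 0.002, 1.416]
contact_force: [-0.7, -0.2, -0.0]
opening: 0.0916
grip_force: 0.0
```

```bash
python3 - <<'E'
from h import *
o=observe();print(o['tool_pos'],o['tool_rot'],o['opening'])
a=save('wrist','pics/w4.png')
for n in ['short_jar','pot','fish_slice']:
    for d in search_frame('wrist',n)[:3]: print(n,np.round(d['at'],3),round(d['confidence'],2))
E
```

```text
[ 0.63042697 -0.17785613  0.14616833] [3.14010289e+00 1.62929852e-03 1.41600240e+00] 0.0916458849802079
short_jar [ 0.32  -0.174  0.036] 0.87
short_jar [ 0.639 -0.169  0.05 ] 0.72
short_jar [ 0.431 -0.002  0.047] 0.7
pot [ 0.611 -0.297  0.037] 0.94
fish_slice [ 0.613 -0.056  0.004] 0.88
```

View pics/w4.png

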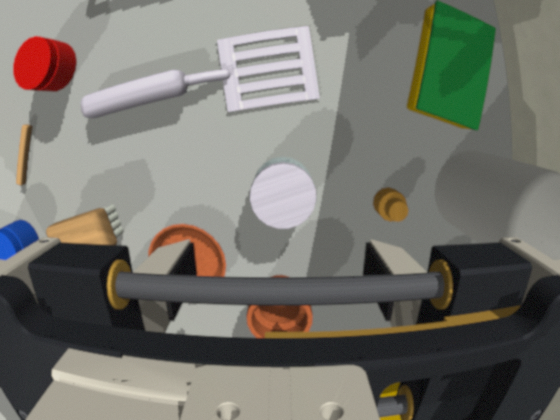

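```bash
python3 - <<'E'
from h import *
w=pix2w('wrist',[(283,193)],.048)[0];print('jar',w);shift(*w[:2])
print('pot',pix2w('wrist',[(279,308)],.055))
o=observe();p=o['tool_pos'];a=o['tool_rot'][2];X=np.array([np.cos(a),np.sin(a)]);M=np.c_[X,[X[1],-X[0]]]
for z in (0,.08,.15): print('bottle',z,((pix2w('wrist',[(440,190)],z)[:,:2]-w[:2])@M).round(3))
print('saucer',((pix2w('wrist',[(187,255),(228,262)],.02)[:,:2]-w[:2])@M).round(3))
print('cork',((pix2w('wrist',[(380,203)],.02)[:,:2]-w[:2])@M).round(3))
E
```

```text
jar [ 0.63441802 -0.15889839  0.048     ]
at [ 0.6302 -0.1725  0.1459] 1.4204 move mm 14.1 2.1
pot [[ 0.61554598 -0.26133516  0.055     ]]
bottle 0 [[-0.007  0.164]]
bottle 0.08 [[0.011 0.12 ]]
bottle 0.15 [[0.026 0.082]]
saucer [[-0.068 -0.093]
 [-0.075 -0.053]]
cork [[-0.016  0.091]]
```

```bash
python3 - <<'E'
from h import *
o=observe();p=o['tool_pos'];a=o['tool_rot'][2];X=np.array([np.cos(a),np.sin(a)]);Y=np.array([X[1],-X[0]])
for f in (0,9.5):
  for s in (-46,46): 
    for z in (0,19): print(f,s,z,w2pix('wrist',[np.r_[p[:2]+X*f/1e3+Y*s/1e3,p[2]+z/1e3]]).round(1))
print(w2pix('wrist',[[.634,-.171,.048],[.634,-.159,.048]]))
im=cv2.imread('pics/w4.png');cv2.imwrite('pics/w4c.png',cv2.resize(im[150:340,150:410],None,fx=3,fy=3))
E
```

```text
0 -46 0 [[196.2 259.6]]
0 -46 19 [[187.3 275.6]]
0 46 0 [[365.2 259.5]]
0 46 19 [[374.3 275.4]]
9.5 -46 0 [[194.6 243.4]]
9.5 -46 19 [[185.2 258.1]]
9.5 46 0 [[366.9 243.3]]
9.5 46 19 [[376.5 258. ]]
[[284.68205033 207.37064709]
 [282.50569431 193.19703367]]
```

View pics/w4c.png

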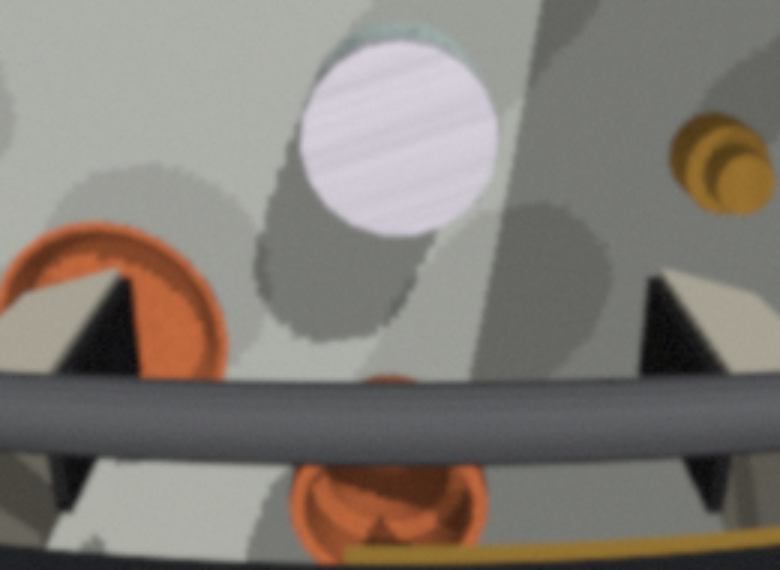

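step_arm:
  commands:
    - {"translation":[10,2,10],"roll":0}
    - {"translation":[0,0,15],"roll":0}
    - {"translation":[0,0,15],"roll":0}
    - {"translation":[0,0,15],"roll":0}
    - {"translation":[0,0,15],"roll":0}
    - {"translation":[0,0,0],"roll":0}

```text
time: 16.92
tool_pos: [0.6319, -0.1611, 0.0718]
tool_rot: [-3.135, -0.002, 1.422]
contact_force: [-0.9, -0.0, -0.4]
opening: 0.0918
grip_force: 0.0
```

```bash
cat >> h.py <<'E'
def circ(im,z,x0=200,x1=370,y0=100,y1=290,r=(20,70)):
    g=cv2.cvtColor(im,cv2.COLOR_RGB2GRAY)[y0:y1,x0:x1]
    c=cv2.HoughCircles(cv2.GaussianBlur(g,(5,5),1),cv2.HOUGH_GRADIENT,1,30,param1=60,param2=18,minRadius=r[0],maxRadius=r[1])
    if c is None: return print('none')
    for u,v,R in c[0][:3]: print('circ',u+x0,v+y0,R,pix2w('wrist',[(u+x0,v+y0)],z).round(4))
E
python3 - <<'E'
from h import *
circ(cv2.imread('pics/w4.png')[:,:,::-1].copy(),.048)
a=save('wrist','pics/w5.png')
circ(a,.048);shift(.634,-.159)
E
```

```text
circ 283.5 195.5 32.4 [[ 0.6379 -0.1318  0.048 ]]
circ 260.5 237.5 26.7 [[ 0.6205 -0.1552  0.048 ]]
circ 286.5 254.5 44.3 [[ 0.6351 -0.1698  0.048 ]]
at [ 0.6328 -0.1617  0.0736] 1.4215 move mm 2.8 0.8
```

View pics/w5.png

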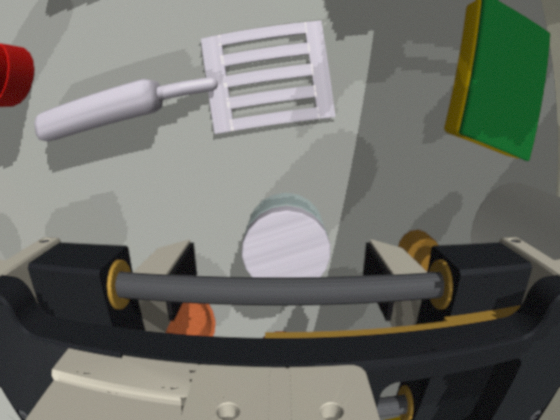

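step_arm:
  commands:
    - {"translation":[-6,2,5],"roll":0}
    - {"translation":[0,0,10],"roll":0}
    - {"translation":[0,0,10],"roll":0}
    - {"translation":[0,0,10],"roll":0}
    - {"translation":[0,0,10],"roll":0}
    - {"translation":[0,0,9],"roll":0}
    - {"translation":[0,0,0],"roll":0}

```text
time: 17.55
tool_pos: [0.6334, -0.1696, 0.0189]
tool_rot: [-3.137, -0.001, 1.42]
contact_force: [-0.1, 0.6, -0.3]
opening: 0.0921
grip_force: 0.0
```

step_arm:
  commands:
    - {"translation":[0,0,0],"roll":0}
    - {"translation":[0,0,0],"roll":0}
    - {"translation":[0,0,0],"roll":0}
    - {"translation":[0,0,0],"roll":0}
    - {"translation":[0,0,0],"roll":0}
    - {"translation":[0,0,0],"roll":0}
    - {"translation":[0,0,0],"roll":0}
    - {"translation":[0,0,0],"roll":0}
    - {"translation":[0,0,0],"roll":0}
  fingers: 0.3
  grip_force: 20

```text
time: 18.3
tool_pos: [0.635, -0.1702, 0.0221]
tool_rot: [3.141, 0.0, 1.42]
contact_force: [-0.3, 0.2, 3.2]
opening: 0.0554
grip_force: 20.0
```

step_arm:
  commands:
    - {"translation":[0,0,-8],"roll":0}
    - {"translation":[0,0,-15],"roll":0}
    - {"translation":[0,0,-20],"roll":0}
    - {"translation":[0,0,-20],"roll":0}
    - {"translation":[0,0,-20],"roll":0}
    - {"translation":[0,0,-20],"roll":0}

```text
time: 18.8
tool_pos: [0.6346, -0.17, 0.1258]
tool_rot: [-3.141, -0.0, 1.42]
contact_force: [-0.1, 0.2, -1.5]
opening: 0.0554
grip_force: 20.0
```

step_arm:
  commands:
    - {"translation":[16,-8,0],"roll":0}
    - {"translation":[25,-10.5,0],"roll":0}
    - {"translation":[25,-10.5,0],"roll":0}
    - {"translation":[25,-10.5,0],"roll":0}
    - {"translation":[25,-10.5,0],"roll":0}
    - {"translation":[25,-10.5,0],"roll":0}
    - {"translation":[25,-10.5,0],"roll":0}
    - {"translation":[25,-10.5,0],"roll":0}
    - {"translation":[25,-10.5,0],"roll":0}
    - {"translation":[25,-10.5,0],"roll":0}
    - {"translation":[25,-10.5,0],"roll":0}
    - {"translation":[25,-10.5,0],"roll":0}
    - {"translation":[25,-10.5,0],"roll":0}
    - {"translation":[25,-10.5,0],"roll":0}
    - {"translation":[25,-10.5,0],"roll":0}
    - {"translation":[25,-10.5,0],"roll":0}
    - {"translation":[25,-10.5,0],"roll":0}
    - {"translation":[25,-10.5,0],"roll":0}
    - {"translation":[25,-12,0],"roll":0}
    - {"translation":[0,0,0],"roll":0}

```text
time: 20.47
tool_pos: [0.5068, 0.3248, 0.1249]
tool_rot: [-3.141, -0.002, 1.424]
contact_force: [-0.6, 0.1, -1.4]
opening: 0.0554
grip_force: 20.0
```

step_arm:
  commands:
    - {"translation":[0,0,0],"roll":0}
    - {"translation":[0,0,0],"roll":0}
    - {"translation":[0,0,0],"roll":0}

```text
time: 20.72
tool_pos: [0.5091, 0.3194, 0.1248]
tool_rot: [-3.142, 0.0, 1.419]
contact_force: [0.5, 1.2, -1.5]
opening: 0.0555
grip_force: 20.0
```

```bash
python3 - <<'E'
from h import *
shift(.509,.321)
o=observe();print(o['opening'],o['grip_force'])
for n in ['round_cup','oblong_cup','square_cup']:
    read_camera('wrist')
    for d in search_frame('wrist',n)[:2]: print(n,np.round(d['at'],3),round(d['confidence'],2))
E
```

```text
at [0.5091 0.3194 0.1248] 1.4188 move mm 1.6 -0.3
0.055496634842584394 19.99978333711624
round_cup [0.509 0.334 0.003] 0.66
oblong_cup [0.478 0.198 0.015] 0.88
```

step_arm:
  commands:
    - {"translation":[2,0,15],"roll":0}
    - {"translation":[0,0,15],"roll":0}
    - {"translation":[0,0,15],"roll":0}
    - {"translation":[0,0,15],"roll":0}
    - {"translation":[0,0,10],"roll":0}
    - {"translation":[0,0,10],"roll":0}
    - {"translation":[0,0,8],"roll":0}
    - {"translation":[0,0,4],"roll":0}
    - {"translation":[0,0,0],"roll":0}
    - {"translation":[0,0,0],"roll":0}
    - {"translation":[0,0,0],"roll":0}

```text
time: 21.93
tool_pos: [0.5095, 0.3227, 0.0334]
tool_rot: [3.14, -0.001, 1.42]
contact_force: [-0.2, -0.2, -2.0]
opening: 0.0556
grip_force: 20.0
```

step_arm:
  commands:
    - {"translation":[0,0,2],"roll":0}
    - {"translation":[0,0,1],"roll":0}
    - {"translation":[0,0,0],"roll":0}
    - {"translation":[0,0,0],"roll":0}

```text
time: 22.27
tool_pos: [0.5091, 0.3224, 0.0298]
tool_rot: [3.141, -0.0, 1.42]
contact_force: [1.1, 0.3, -1.4]
opening: 0.0554
grip_force: 20.0
```

step_arm:
  commands:
    - {"translation":[0,0,1],"roll":0}
    - {"translation":[0,0,0],"roll":0}
    - {"translation":[0,0,0],"roll":0}

```text
time: 22.52
tool_pos: [0.5092, 0.3225, 0.0291]
tool_rot: [3.141, -0.0, 1.42]
contact_force: [-0.2, -0.3, 2.4]
opening: 0.055
grip_force: 20.0
```

step_arm:
  commands:
    - {"translation":[0,0,0],"roll":0}
    - {"translation":[0,0,0],"roll":0}
    - {"translation":[0,0,0],"roll":0}
    - {"translation":[0,0,0],"roll":0}
  fingers: 0.8

```text
time: 22.85
tool_pos: [0.5091, 0.3224, 0.0287]
tool_rot: [3.142, -0.0, 1.42]
contact_force: [-0.2, 0.3, -0.5]
opening: 0.0725
grip_force: 0.0
```

step_arm:
  commands:
    - {"translation":[0,0,-10],"roll":0}
    - {"translation":[0,0,-15],"roll":0}
    - {"translation":[0,0,-20],"roll":0}
    - {"translation":[0,0,-25],"roll":0}
    - {"translation":[0,0,-25],"roll":0}
    - {"translation":[0,0,-10],"roll":0}

```text
time: 23.35
tool_pos: [0.5105, 0.3232, 0.1381]
tool_rot: [3.137, -0.003, 1.42]
contact_force: [0.9, 0.9, 1.5]
opening: 0.0734
grip_force: 0.0
```

```bash
python3 - <<'E'
from h import *
a=save('wrist','pics/w6.png');circ(a,.055)
shift(.613,-.280)
E
```

```text
circ 275.5 203.5 48.3 [[0.5092 0.3331 0.055 ]]
circ 269.5 234.5 57.2 [[0.5006 0.3089 0.055 ]]
circ 320.5 178.5 48.5 [[0.5459 0.3473 0.055 ]]
at [0.5109 0.3234 0.1386] 1.42 move mm -581.2 191.6
```

step_arm:
  commands:
    - {"translation":[-29,9.6,0],"roll":0}
    - {"translation":[-29,9.6,0],"roll":0}
    - {"translation":[-29,9.6,0],"roll":0}
    - {"translation":[-29,9.6,0],"roll":0}
    - {"translation":[-29,9.6,0],"roll":0}
    - {"translation":[-29,9.6,0],"roll":0}
    - {"translation":[-29,9.6,0],"roll":0}
    - {"translation":[-29,9.6,0],"roll":0}
    - {"translation":[-29,9.6,0],"roll":0}
    - {"translation":[-29,9.6,0],"roll":0}
    - {"translation":[-29,9.6,0],"roll":0}
    - {"translation":[-29,9.6,0],"roll":0}
    - {"translation":[-29,9.6,0],"roll":0}
    - {"translation":[-29,9.6,0],"roll":0}
    - {"translation":[-29,9.6,0],"roll":0}
    - {"translation":[-29,9.6,0],"roll":0}
    - {"translation":[-29,9.6,0],"roll":0}
    - {"translation":[-29,9.6,0],"roll":0}
    - {"translation":[-29,9.6,0],"roll":0}
    - {"translation":[-29,9.6,0],"roll":0}
  fingers: 1

```text
time: 25.07
tool_pos: [0.6111, -0.2812, 0.1323]
tool_rot: [-3.14, -0.001, 1.42]
contact_force: [-0.3, 0.3, 0.8]
opening: 0.0918
grip_force: 0.0
```

step_arm:
  commands:
    - {"translation":[0,0,20],"roll":0}
    - {"translation":[0,0,20],"roll":0}
    - {"translation":[0,0,10],"roll":0}
    - {"translation":[0,0,0],"roll":0}
    - {"translation":[0,0,0],"roll":0}
    - {"translation":[0,0,0],"roll":0}

```text
time: 25.57
tool_pos: [0.6122, -0.2797, 0.0846]
tool_rot: [3.14, 0.0, 1.42]
contact_force: [0.6, 0.8, -0.1]
opening: 0.0918
grip_force: 0.0
```

```bash
python3 - <<'E'
from h import *
a=save('wrist','pics/w7.png');circ(a,.055);shift(.613,-.28)
t=cv2.imread('pics/w6.png')[:300];cv2.imwrite('pics/c7.png',np.hstack([t,a[:300,:,::-1]])[:,::1] if 0 else cv2.resize(np.vstack([t,a[:300,:,::-1]]),(560,600)))
for d in search_frame('wrist','pot')[:2]: print(np.round(d['at'],3),d['confidence'])
E
```

```text
circ 281.5 232.5 45.5 [[ 0.6137 -0.275   0.055 ]]
at [ 0.6124 -0.2798  0.085 ] 1.4205 move mm -0.1 0.6
[ 0.614 -0.287  0.038] 0.73
```

View pics/c7.png

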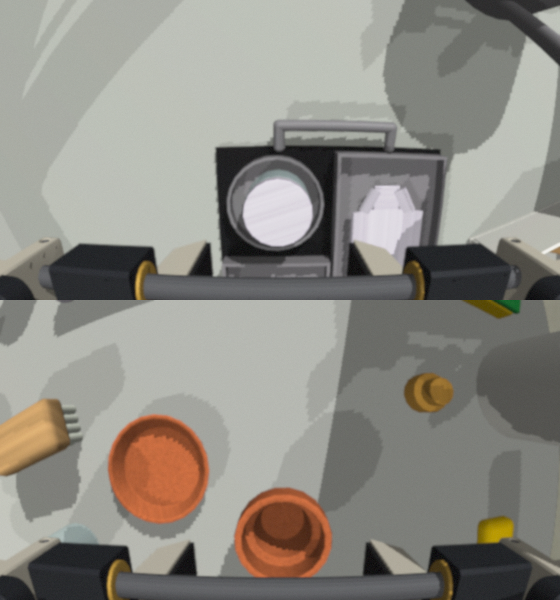

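The jar stands in the round cup (about (277,210) in the upper half), and the pot is centred between the fingers at (282,535) in the lower half. Next I descend on the pot.

step_arm:
  commands:
    - {"translation":[2,1,10],"roll":0}
    - {"translation":[0,0,12],"roll":0}
    - {"translation":[0,0,12],"roll":0}
    - {"translation":[0,0,12],"roll":0}
    - {"translation":[0,0,10],"roll":0}
    - {"translation":[0,0,4],"roll":0}
    - {"translation":[0,0,0],"roll":0}
    - {"translation":[0,0,0],"roll":0}

```text
time: 26.33
tool_pos: [0.6129, -0.2781, 0.0234]
tool_rot: [-3.141, -0.0, 1.42]
contact_force: [0.0, 0.3, 0.6]
opening: 0.0915
grip_force: 0.0
```

step_arm:
  commands:
    - {"translation":[0,0,0],"roll":0}
    - {"translation":[0,0,0],"roll":0}
    - {"translation":[0,0,0],"roll":0}
    - {"translation":[0,0,0],"roll":0}
    - {"translation":[0,0,0],"roll":0}
    - {"translation":[0,0,0],"roll":0}
    - {"translation":[0,0,0],"roll":0}
    - {"translation":[0,0,0],"roll":0}
  fingers: 0.3
  grip_force: 15

```text
time: 27.0
tool_pos: [0.6132, -0.2782, 0.0241]
tool_rot: [3.141, 0.0, 1.42]
contact_force: [-0.3, -0.0, 2.8]
opening: 0.0617
grip_force: 15.0
```

step_arm:
  commands:
    - {"translation":[0,0,-8],"roll":0}
    - {"translation":[0,0,-15],"roll":0}
    - {"translation":[0,0,-20],"roll":0}
    - {"translation":[0,0,-20],"roll":0}
    - {"translation":[0,0,-20],"roll":0}
    - {"translation":[0,0,-20],"roll":0}

```text
time: 27.5
tool_pos: [0.6125, -0.2779, 0.1277]
tool_rot: [-3.141, -0.0, 1.42]
contact_force: [1.0, 0.1, -0.0]
opening: 0.0619
grip_force: 15.0
```

```bash
python3 - <<'E'
from h import *
shift(.481,.139)
E
```

```text
at [ 0.6125 -0.2779  0.1277] 1.4198 move mm 392.3 -192.8
```

step_arm:
  commands:
    - {"translation":[17,-12,0],"roll":0}
    - {"translation":[25,-12,0],"roll":0}
    - {"translation":[25,-12,0],"roll":0}
    - {"translation":[25,-12,0],"roll":0}
    - {"translation":[25,-12,0],"roll":0}
    - {"translation":[25,-12,0],"roll":0}
    - {"translation":[25,-12,0],"roll":0}
    - {"translation":[25,-12,0],"roll":0}
    - {"translation":[25,-12,0],"roll":0}
    - {"translation":[25,-12,0],"roll":0}
    - {"translation":[25,-12,0],"roll":0}
    - {"translation":[25,-12,0],"roll":0}
    - {"translation":[25,-12,0],"roll":0}
    - {"translation":[25,-12,0],"roll":0}
    - {"translation":[25,-12,0],"roll":0}
    - {"translation":[25,-12,0],"roll":0}
    - {"translation":[0,0,0],"roll":0}
    - {"translation":[0,0,0],"roll":0}
    - {"translation":[0,0,0],"roll":0}

```text
time: 29.08
tool_pos: [0.4822, 0.1381, 0.1269]
tool_rot: [3.141, 0.0, 1.42]
contact_force: [0.2, 0.1, -1.3]
opening: 0.062
grip_force: 15.0
```

```bash
python3 - <<'E'
from h import *
shift(.481,.139);save('wrist','pics/w8.png')
for n in ['square_cup','oblong_cup']:
  for d in search_frame('wrist',n)[:2]: print(n,np.round(d['at'],3),d['confidence'])
E
```

```text
at [0.4822 0.1381 0.1269] 1.4204 move mm 0.7 -1.3
square_cup [0.479 0.147 0.006] 0.76
oblong_cup [0.496 0.229 0.006] 0.56
```

View pics/w8.png

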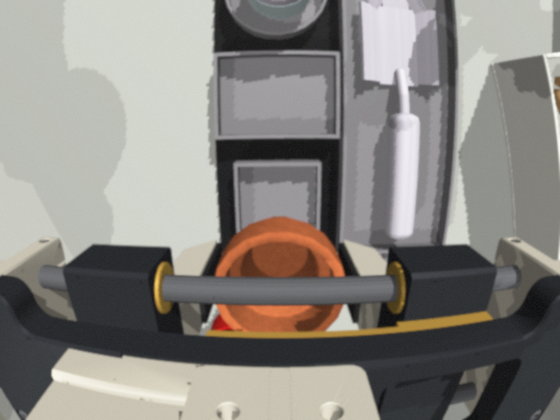

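```bash
python3 - <<'E'
from h import *
w=pix2w('wrist',[(235,161),(321,160)],.021);print(w,np.linalg.norm(w[1]-w[0]));c=w.mean(0)[:2]-.036*np.array([.145,.989]);print(c);shift(*c)
q=pix2w('wrist',[(216,54),(340,53),(340,137),(217,137)],.021);print('oblong',q.mean(0))
E
```

```text
[[0.45170675 0.18176252 0.021     ]
 [0.52134592 0.17184058 0.021     ]] 0.07034244179989832
[0.48130633 0.14119755]
at [0.4824 0.1374 0.1268] 1.4184 move mm 3.6 -1.7
oblong [0.49499658 0.23035668 0.021     ]
```

Consistent. Adjust and lower the pot.

step_arm:
  commands:
    - {"translation":[2,-1,10],"roll":0}
    - {"translation":[0,0,15],"roll":0}
    - {"translation":[0,0,15],"roll":0}
    - {"translation":[0,0,15],"roll":0}
    - {"translation":[0,0,12],"roll":0}
    - {"translation":[0,0,10],"roll":0}
    - {"translation":[0,0,10],"roll":0}
    - {"translation":[0,0,5],"roll":0}
    - {"translation":[0,0,0],"roll":0}
    - {"translation":[0,0,0],"roll":0}
    - {"translation":[0,0,0],"roll":0}

```text
time: 30.15
tool_pos: [0.4818, 0.1405, 0.0352]
tool_rot: [3.141, -0.0, 1.42]
contact_force: [0.5, -0.6, -0.1]
opening: 0.062
grip_force: 15.0
```

step_arm:
  commands:
    - {"translation":[0,0,2],"roll":0}
    - {"translation":[0,0,1],"roll":0}
    - {"translation":[0,0,0],"roll":0}
    - {"translation":[0,0,0],"roll":0}

```text
time: 30.48
tool_pos: [0.4814, 0.1406, 0.0318]
tool_rot: [3.141, -0.0, 1.42]
contact_force: [0.3, 0.3, -0.4]
opening: 0.0619
grip_force: 15.0
```

step_arm:
  commands:
    - {"translation":[0,0,1],"roll":0}
    - {"translation":[0,0,0],"roll":0}
    - {"translation":[0,0,0],"roll":0}

```text
time: 30.73
tool_pos: [0.4816, 0.1406, 0.0311]
tool_rot: [3.141, -0.0, 1.42]
contact_force: [0.2, -0.1, 2.8]
opening: 0.0619
grip_force: 15.0
```

step_arm:
  commands:
    - {"translation":[0,0,0],"roll":0}
    - {"translation":[0,0,0],"roll":0}
    - {"translation":[0,0,0],"roll":0}
    - {"translation":[0,0,0],"roll":0}
  fingers: 0.85

```text
time: 31.07
tool_pos: [0.4813, 0.1405, 0.0306]
tool_rot: [-3.141, -0.0, 1.42]
contact_force: [-0.6, 0.7, -0.2]
opening: 0.0776
grip_force: 0.0
```

step_arm:
  commands:
    - {"translation":[0,0,-10],"roll":0}
    - {"translation":[0,0,-15],"roll":0}
    - {"translation":[0,0,-20],"roll":0}
    - {"translation":[0,0,-25],"roll":0}
    - {"translation":[0,0,-25],"roll":0}
    - {"translation":[0,0,-10],"roll":0}
    - {"translation":[0,0,0],"roll":0}

```text
time: 31.65
tool_pos: [0.4831, 0.1407, 0.1391]
tool_rot: [3.136, -0.002, 1.42]
contact_force: [-1.2, -0.2, 0.6]
opening: 0.078
grip_force: 0.0
```

```bash
python3 - <<'E'
from h import *
shift(.4246,-.18)
E
```

```text
at [0.4831 0.1407 0.1391] 1.4199 move mm -325.9 -9.6
```

step_arm:
  commands:
    - {"translation":[-26,-0.8,0],"roll":0}
    - {"translation":[-25,-0.8,0],"roll":0}
    - {"translation":[-25,-0.8,0],"roll":0}
    - {"translation":[-25,-0.8,0],"roll":0}
    - {"translation":[-25,-0.8,0],"roll":0}
    - {"translation":[-25,-0.8,0],"roll":0}
    - {"translation":[-25,-0.8,0],"roll":0}
    - {"translation":[-25,-0.8,0],"roll":0}
    - {"translation":[-25,-0.8,0],"roll":0}
    - {"translation":[-25,-0.8,0],"roll":0}
    - {"translation":[-25,-0.8,0],"roll":0}
    - {"translation":[-25,-0.8,0],"roll":0}
    - {"translation":[-25,0,0],"roll":0}

```text
time: 32.73
tool_pos: [0.4219, -0.1812, 0.1351]
tool_rot: [-3.14, -0.001, 1.42]
contact_force: [0.1, 0.4, -0.1]
opening: 0.0781
grip_force: 0.0
```

step_arm:
  commands:
    - {"translation":[0,0,0],"roll":0.12}
    - {"translation":[0,0,0],"roll":0.12}
    - {"translation":[0,0,0],"roll":0.12}
    - {"translation":[0,0,0],"roll":0.12}
    - {"translation":[0,0,0],"roll":0.12}
    - {"translation":[0,0,0],"roll":0.12}
    - {"translation":[0,0,0],"roll":0.12}
    - {"translation":[0,0,0],"roll":0.12}
    - {"translation":[0,0,0],"roll":0.12}
    - {"translation":[0,0,0],"roll":0.12}
    - {"translation":[0,0,0],"roll":0.12}
    - {"translation":[0,0,0],"roll":0}
    - {"translation":[0,0,0],"roll":0}
    - {"translation":[0,0,0],"roll":0}

```text
time: 33.9
tool_pos: [0.4226, -0.1802, 0.1354]
tool_rot: [-3.141, 0.001, 0.103]
contact_force: [0.2, 1.4, -0.7]
opening: 0.0779
grip_force: 0.0
```

```bash
python3 - <<'E'
from h import *
shift(.4246,-.18);a=save('wrist','pics/w9.png')
hsv=cv2.cvtColor(a,cv2.COLOR_RGB2HSV)
m=((hsv[...,0]>8)&(hsv[...,0]<25)&(hsv[...,1]>90)&(hsv[...,2]>80)).astype(np.uint8)
n,l,s,c=cv2.connectedComponentsWithStats(cv2.morphologyEx(m,cv2.MORPH_OPEN,np.ones((5,5))))
for i in range(1,n):
    if s[i,4]>300: print(s[i],c[i])
print(w2pix('wrist',[[.4246,-.18,.048]]))
for d in search_frame('wrist','brush')[:2]: print(np.round(d['at'],3),d['confidence'])
E
```

```text
at [ 0.4226 -0.1802  0.1354] 0.1033 move mm 2.0 0.0
[ 301   44   93   94 6813] [347.07955379  90.66681344]
[ 252  159   52   91 4531] [277.93423085 203.74045465]
[411 261  21  50 589] [422.83191851 285.23259762]
[421 309  87  20 782] [462.72634271 318.43350384]
[[280.43991602 209.59183014]]
[ 0.429 -0.174  0.046] 0.7
```

View pics/w9.png

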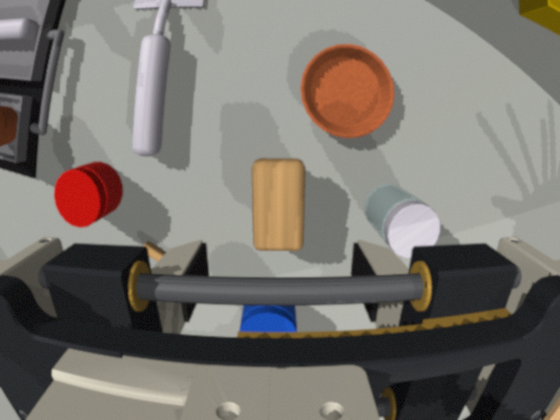

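The brush is at (278,204), aligned with the tool and about 4 mm ahead of it. The fingers straddle it clear of the tall jar at (405,220).

step_arm:
  commands:
    - {"translation":[5,0,15],"roll":0}
    - {"translation":[0,0,20],"roll":0}
    - {"translation":[0,0,20],"roll":0}
    - {"translation":[0,0,20],"roll":0}
    - {"translation":[0,0,15],"roll":0}
    - {"translation":[0,0,12],"roll":0}
    - {"translation":[0,0,9],"roll":0}
    - {"translation":[0,0,4],"roll":0}
    - {"translation":[0,0,0],"roll":0}
    - {"translation":[0,0,0],"roll":0}

```text
time: 34.83
tool_pos: [0.428, -0.18, 0.021]
tool_rot: [3.141, -0.0, 0.1]
contact_force: [0.3, 0.0, -0.5]
opening: 0.0777
grip_force: 0.0
```

step_arm:
  commands:
    - {"translation":[0,0,0],"roll":0}
    - {"translation":[0,0,0],"roll":0}
    - {"translation":[0,0,0],"roll":0}
    - {"translation":[0,0,0],"roll":0}
    - {"translation":[0,0,0],"roll":0}
    - {"translation":[0,0,0],"roll":0}
    - {"translation":[0,0,0],"roll":0}
    - {"translation":[0,0,0],"roll":0}
    - {"translation":[0,0,0],"roll":0}
    - {"translation":[0,0,0],"roll":0}
  fingers: 0.2
  grip_force: 20

```text
time: 35.67
tool_pos: [0.4279, -0.1799, 0.0208]
tool_rot: [3.142, -0.0, 0.1]
contact_force: [-1.5, 1.1, 2.7]
opening: 0.0417
grip_force: 20.0
```

step_arm:
  commands:
    - {"translation":[0,0,-8],"roll":0}
    - {"translation":[0,0,-15],"roll":0}
    - {"translation":[0,0,-20],"roll":0}
    - {"translation":[0,0,-20],"roll":0}
    - {"translation":[0,0,-20],"roll":0}
    - {"translation":[0,0,-25],"roll":0}
    - {"translation":[0,0,0],"roll":0}

```text
time: 36.25
tool_pos: [0.4299, -0.1811, 0.133]
tool_rot: [3.137, -0.006, 0.1]
contact_force: [2.1, 0.3, -0.4]
opening: 0.0417
grip_force: 20.0
```

```bash
python3 - <<'E'
from h import *
shift(.495,.230);print(observe()['tool_rot'])
E
```

```text
at [ 0.4299 -0.1811  0.133 ] 0.0999 move mm 105.8 -402.5
[ 3.13692984 -0.00611496  0.09993027]
```

step_arm:
  commands:
    - {"translation":[6.7,-25,0],"roll":0}
    - {"translation":[6.7,-25,0],"roll":0}
    - {"translation":[6.7,-25,0],"roll":0}
    - {"translation":[6.7,-25,0],"roll":0}
    - {"translation":[6.7,-25,0],"roll":0}
    - {"translation":[6.7,-25,0],"roll":0}
    - {"translation":[6.7,-25,0],"roll":0}
    - {"translation":[6.7,-25,0],"roll":0}
    - {"translation":[6.7,-25,0],"roll":0}
    - {"translation":[6.7,-25,0],"roll":0}
    - {"translation":[6.7,-25,0],"roll":0}
    - {"translation":[6.7,-25,0],"roll":0}
    - {"translation":[6.7,-25,0],"roll":0}
    - {"translation":[6.7,-25,0],"roll":0}
    - {"translation":[6.7,-25,0],"roll":0}
    - {"translation":[6.7,-25,0],"roll":0}
    - {"translation":[0,0,0],"roll":0.1225}
    - {"translation":[0,0,0],"roll":0.1225}
    - {"translation":[0,0,0],"roll":0}
    - {"translation":[0,0,0],"roll":0}

```text
time: 37.92
tool_pos: [0.4943, 0.2288, 0.1283]
tool_rot: [3.141, 0.001, -0.141]
contact_force: [-0.2, 0.0, -0.6]
opening: 0.0417
grip_force: 20.0
```

```bash
python3 - <<'E'
from h import *
shift(.495,.230);print(observe()['opening'])
E
```

```text
at [0.4943 0.2288 0.1283] -0.1414 move mm 0.5 -1.3
0.04167402991023854
```

step_arm:
  commands:
    - {"translation":[0,-1,10],"roll":0}
    - {"translation":[0,0,15],"roll":0}
    - {"translation":[0,0,15],"roll":0}
    - {"translation":[0,0,15],"roll":0}
    - {"translation":[0,0,15],"roll":0}
    - {"translation":[0,0,12],"roll":0}
    - {"translation":[0,0,8],"roll":0}
    - {"translation":[0,0,6],"roll":0}
    - {"translation":[0,0,0],"roll":0}
    - {"translation":[0,0,0],"roll":0}
    - {"translation":[0,0,0],"roll":0}

```text
time: 38.83
tool_pos: [0.4952, 0.2299, 0.0333]
tool_rot: [-3.141, -0.001, -0.145]
contact_force: [0.4, -1.1, -1.6]
opening: 0.0421
grip_force: 20.0
```

step_arm:
  commands:
    - {"translation":[0,0,2],"roll":0}
    - {"translation":[0,0,1],"roll":0}
    - {"translation":[0,0,0],"roll":0}
    - {"translation":[0,0,0],"roll":0}

```text
time: 39.17
tool_pos: [0.4948, 0.2299, 0.0299]
tool_rot: [-3.141, -0.0, -0.145]
contact_force: [0.6, -0.3, -1.1]
opening: 0.0418
grip_force: 20.0
```

step_arm:
  commands:
    - {"translation":[0,0,1],"roll":0}
    - {"translation":[0,0,1],"roll":0}
    - {"translation":[0,0,0.5],"roll":0}
    - {"translation":[0,0,0],"roll":0}
    - {"translation":[0,0,0],"roll":0}

```text
time: 39.58
tool_pos: [0.4949, 0.2299, 0.0278]
tool_rot: [-3.141, -0.0, -0.145]
contact_force: [-2.3, -0.6, 5.2]
opening: 0.0421
grip_force: 20.0
```

step_arm:
  commands:
    - {"translation":[0,0,0],"roll":0}
    - {"translation":[0,0,0],"roll":0}
    - {"translation":[0,0,0],"roll":0}
    - {"translation":[0,0,0],"roll":0}
  fingers: 0.6

```text
time: 39.92
tool_pos: [0.4947, 0.2298, 0.0271]
tool_rot: [-3.142, 0.0, -0.145]
contact_force: [-0.3, 0.3, -0.0]
opening: 0.0548
grip_force: 0.0
```

step_arm:
  commands:
    - {"translation":[0,0,-10],"roll":0}
    - {"translation":[0,0,-15],"roll":0}
    - {"translation":[0,0,-20],"roll":0}
    - {"translation":[0,0,-25],"roll":0}
    - {"translation":[0,0,-25],"roll":0}
    - {"translation":[0,0,-25],"roll":0}
    - {"translation":[0,0,-25],"roll":0}

```text
time: 40.5
tool_pos: [0.4946, 0.2298, 0.1742]
tool_rot: [-3.141, -0.0, -0.145]
contact_force: [0.9, 0.8, -0.3]
opening: 0.0553
grip_force: 0.0
```

step_arm:
  commands:
    - {"translation":[-10,30,-5],"roll":0}
    - {"translation":[-10,30,-5],"roll":0}
    - {"translation":[-10,30,-5],"roll":0}
    - {"translation":[-10,30,-5],"roll":0}
    - {"translation":[-10,30,-5],"roll":0}
    - {"translation":[-10,30,-5],"roll":0}
    - {"translation":[0,30,-5],"roll":0}
    - {"translation":[0,30,-5],"roll":0}
    - {"translation":[0,30,-5],"roll":0}
    - {"translation":[0,30,-5],"roll":0}
    - {"translation":[0,30,-5],"roll":0}
    - {"translation":[0,30,-5],"roll":0}
    - {"translation":[0,0,0],"roll":0}
    - {"translation":[0,0,0],"roll":0}

```text
time: 41.67
tool_pos: [0.3832, -0.1188, 0.2329]
tool_rot: [3.141, -0.001, -0.149]
contact_force: [-0.7, 0.5, 0.0]
opening: 0.0548
grip_force: 0.0
```

```bash
python3 - <<'E'
from h import *
o=observe();print(o['time'],o['tool_pos'])
a=save('top','pics/t9.png');b=cv2.imread('pics/top0.png')[:,:,::-1]
for n in ['trowel','short_jar','pot','brush','tall_jar','fish_slice']:
    for d in search_frame('top',n)[:3]: print(n,np.round(d['at'],3),round(d['confidence'],2),w2pix('top',d['at']).round()[0])
def cc(im,lo,hi,nm):
    h=cv2.cvtColor(np.ascontiguousarray(im[120:225,110:260]),cv2.COLOR_RGB2HSV);m=cv2.inRange(h,lo,hi)
    n,l,s,c=cv2.connectedComponentsWithStats(m)
    for i in range(1,n):
        if s[i,4]>40: print(nm,s[i,:2]+[110,120],s[i,2:],c[i].round(1)+[110,120])
cc(a,(2,100,60),(14,255,255),'pot');cc(a,(14,70,80),(25,200,255),'brush');cc(a,(110,5,140),(170,60,255),'light')
print('expected pot rim',w2pix('top',[[.4815,.1405,.062]]),'brush',w2pix('top',[[.495,.23,.055]]),'jar',w2pix('top',[[.509,.3225,.055]]),'pot tipped? round',w2pix('top',[[.512,.14,.062]]))
# changes near the things to leave
d=np.abs(a.astype(int)-b).sum(2)
print('fish slice diff',(d[130:208,265:297]>60).sum(),'tall jar diff',(d[205:232,355:375]>60).sum())
E
```

```text
41.6667 [ 0.38315066 -0.11879993  0.23288702]
trowel [0.598 0.25  0.015] 0.75 [173. 157.]
short_jar [0.414 0.009 0.047] 0.71 [256. 220.]
short_jar [0.504 0.318 0.054] 0.69 [144. 185.]
short_jar [ 0.314 -0.174  0.046] 0.52 [323. 257.]
pot [0.488 0.141 0.041] 0.61 [209. 193.]
brush [0.488 0.224 0.057] 0.89 [177. 191.]
fish_slice [ 0.614 -0.056  0.006] 0.78 [280. 155.]
pot [199 183] [ 23  23 391] [210.4 194.3]
brush [167 176] [ 19  29 404] [176.3 190.1]
light [150 142] [ 76  24 610] [178.4 156.4]
light [133 174] [ 19  19 280] [142.1 183.3]
expected pot rim [[207.94053042 193.63731883]] brush [[175.57591569 188.84178346]] jar [[141.81351375 183.29274981]] pot tipped? round [[208.57014957 182.72961526]]
fish slice diff 501 tall jar diff 228
```

```bash
python3 -c "
from cell import *
print(hand_in())"
```

```text
the job is handed in; nothing more can be done
None
```

I packed the trowel, short jar, pot and brush into their places in that order and handed the job in at about 42 s; the last top-camera check puts all four where they belong, and I never gripped the tall jar or fish slice.

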